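Press in the lid centres of three preserve jars, tallest first

TASK

The three filled jars have cooled and the middles of their lids still stand up: with a fingertip, gently press the raised middle of each lid in until it stays down, first the tallest jar, then the middle one, then the shortest. Only press the lids: leave the jars standing where they are, never lifted or shoved about, and do not disturb the empty jar, mug, screw band or spoon.

Things in the scene. Friction and masses are not known exactly. Their poses are not given: they have to be found in the camera images.
- jar_tall: the tallest of the three filled preserve jars: glass, 68 mm across, loose, with a 62 mm wide steel screw lid whose rim is 165 mm above the jar's underside. Origin: centre of the underside; z up. It stands on the wooden board
- lid_tall (a point): centre of the top face of the raised middle of the tallest jar's lid: a steel disc 44 mm across (flat top 36 mm) standing 7 mm above the lid's rim before it is pressed, 1 mm above it once fully in; the point moves down with it
- dome_tall (a joint): how far that raised middle has been pushed in: 0 up (start), 0.006 m fully in. It starts to yield at about 3.5 N, stiffens slightly to about 6 N fully in (a hard stop there: reaching it faster than about 25 mm/s jolts the jar with over 30 N), and stays where it is left; past 0.003 m (about 4.7 N) counts as pressed in
- jar_mid: the middle-height of the three filled preserve jars: glass, 68 mm across, loose, with a 62 mm wide steel screw lid whose rim is 125 mm above the jar's underside. Origin: centre of the underside; z up. It stands on the wooden board
- lid_mid (a point): centre of the top face of the raised middle of the middle-height jar's lid: a steel disc 44 mm across (flat top 36 mm) standing 7 mm above the lid's rim before it is pressed, 1 mm above it once fully in; the point moves down with it
- dome_mid (a joint): how far that raised middle has been pushed in: 0 up (start), 0.006 m fully in. It starts to yield at about 3.5 N, stiffens slightly to about 6 N fully in (a hard stop there: reaching it faster than about 25 mm/s jolts the jar with over 30 N), and stays where it is left; past 0.003 m (about 4.7 N) counts as pressed in
- jar_short: the shortest of the three filled preserve jars: glass, 68 mm across, loose, with a 62 mm wide steel screw lid whose rim is 85 mm above the jar's underside. Origin: centre of the underside; z up. It stands on the wooden board
- lid_short (a point): centre of the top face of the raised middle of the shortest jar's lid: a steel disc 44 mm across (flat top 36 mm) standing 7 mm above the lid's rim before it is pressed, 1 mm above it once fully in; the point moves down with it
- dome_short (a joint): how far that raised middle has been pushed in: 0 up (start), 0.006 m fully in. It starts to yield at about 3.5 N, stiffens slightly to about 6 N fully in (a hard stop there: reaching it faster than about 25 mm/s jolts the jar with over 30 N), and stays where it is left; past 0.003 m (about 4.7 N) counts as pressed in
- board: fixed wooden board the three filled jars stand on in a row along its length (its y axis), 160 x 460 x 12 mm; origin at the centre of its underside, on the worktop
- empty_jar: bystander: open, empty glass jar without a lid, 68 mm across, 110 mm high, beside the board; origin at the centre of its underside
- mug: bystander: white ceramic mug, 80 mm across, 90 mm high, handle on its y side, on the worktop beyond the board; origin at the centre of its underside
- band: bystander: spare steel screw band (open ring), 72 mm across, 16 mm high, flat on the worktop beyond the board; origin at the centre of its underside
- spoon: bystander: wooden spoon about 220 mm long, lying on the worktop between the robot and the board; 10 to 20 mm thick; origin near its middle, at the underside; x along its length, from handle to bowl

How it is judged (in metres and radians):
On the way, in this order (a step that is already met when the one before it is completed fails the run):
1. the raised lid centre of the tallest jar is pressed in (over 3 mm of its 6 mm) by the fingers (value of joint dome_tall above 0.003 m and contact force between the fingers and jar_tall above 0.3 N), for 0.02 s.
2. the raised lid centre of the middle-height jar is pressed in (over 3 mm of its 6 mm) by the fingers (value of joint dome_mid above 0.003 m and contact force between the fingers and jar_mid above 0.3 N), for 0.02 s.
3. the raised lid centre of the shortest jar is pressed in (over 3 mm of its 6 mm) by the fingers (value of joint dome_short above 0.003 m and contact force between the fingers and jar_short above 0.3 N), for 0.02 s.
At the end, for the whole second after the job is handed in: The lid centres of all three filled jars are pressed in by more than 3 mm, each jar stands upright (within 0.1 rad), at rest, within 20 mm of its starting place; the empty jar, mug, screw band and spoon are within 25 mm of theirs (value of joint each of dome_tall, dome_mid, dome_short above 0.003 m and distance of each of jar_tall, jar_mid, jar_short from where it was at the start of the episode below 0.02 m and angle between each of jar_tall, jar_mid, jar_short's own z axis and vertical below 0.1 rad and linear speed of each of jar_tall, jar_mid, jar_short below 0.02 m/s and distance of each of empty_jar, mug, band, spoon from where it was at the start of the episode below 0.025 m); the robot touches nothing.
It fails at once if a lid is pressed out of order, before that of a taller jar ((value of joint dome_mid above 0.0015 m and value of joint dome_tall below 0.003 m) or (value of joint dome_short above 0.0015 m and value of joint dome_tall below 0.003 m) or (value of joint dome_short above 0.0015 m and value of joint dome_mid below 0.003 m)).
It fails at once if a jar is pressed too hard (over 30 N) (contact force between any of the fingers, the arm and jar_tall above 30 N or contact force between any of the fingers, the arm and jar_mid above 30 N or contact force between any of the fingers, the arm and jar_short above 30 N).
It fails at once if a filled jar is lifted (over 10 mm), shifted by more than 20 mm, or tipped by more than 0.2 rad (distance of any of jar_tall, jar_mid, jar_short from where it was at the start of the episode above 0.02 m or height (world z) of any of jar_tall, jar_mid, jar_short above 0.022 m or angle between any of jar_tall, jar_mid, jar_short's own z axis and vertical above 0.2 rad).
It fails at once if the empty jar, mug, screw band or spoon is moved by more than 25 mm (distance of any of empty_jar, mug, band, spoon from where it was at the start of the episode above 0.025 m).
It also fails if it takes over 42 s, if anything falls off the work surface, if the arm or the gripper's body presses on something with over 40 N, if the wrist force passes 120 N, or if a joint passes its speed limit or range.

ROBOT

A 6-joint arm with a two-finger parallel gripper is mounted at the origin on the work surface. World frame = base frame: x ahead of the robot, y to its left, z up, the work surface at z = 0. Lengths are in m, angles in degrees, forces in N, time in s.
With the tool pointing down it reaches from about 0.4 to 0.825 m from the base axis. Payload 7 kg.
Tool frame: the origin (TCP) lies midway between the tips of the shut fingers; the grasp point (between the pads) lies 19 mm behind it; z points along the fingers, y is the line along which they close (so a half turn about z gives the same grasp; the last joint's range is limited). The gripper opens to 88 mm and grips with 3 to 60 N. Pads are 19 mm wide; open, the fingers measure 130 mm over their backs; the gripper's body (78 mm by 193 mm) begins 47 mm behind the grasp point.
Start: joints at [-50.529, 20.546, 0.682, 0, -70.136, -16.507], TCP at [0.263, -0.621, 0.227] pointing down, gripper open.
Joint ranges: [-176.03, 176.03], [-82.01, 121.73], [-58.28, 71.71], [-173.87, 95.51], [-174.79, -0.11], [-173.66, 173.66]. Speed limits (degrees/s): [136.94, 136.94, 172.46, 180, 180, 180].

INTERFACE

Orientations are given as [roll, pitch, yaw] about the fixed x, y, z axes, in that order (R = Rz(yaw) Ry(pitch) Rx(roll)).
In Python, from plant import ctrl gives the robot as it stands.
- The arm moves only by the tool arm_command, never from a script. Its argument "steps" is a list of rows, each an object with "translation": the shift along the tool's x, y, z in mm, a list of three; "rotation": the turn, a rotation vector about the tool's x, y, z in units of 5 degrees (1.0 is 5 degrees), a list of three; "claw": the finger opening in mm, from 0 to 87.6. In form: [{"translation": [x, y, z], "rotation": [rx, ry, rz], "claw": claw}, ...]. A call has 1 to 5 rows; each row is the pose to reach, as a shift and turn from the pose commanded when the call began, along the tool's axes at that moment; what a row does not reach only later rows make up. A row lasts 1/10 s, in which the tool goes at most 50 mm and 8.59 degrees, less where a joint would pass 70% of its speed; a pose out of reach is approached as far as the arm can. A call with a gripper value outside its range is refused whole. The fingers move at their own pace and stop on an object; the grip force is fixed at half the most. Time passes only in rows, so rows that repeat a pose let the fingers close. It gives the time, the measured TCP pose, the force, the opening and the grip force at its end, in the units of the state.
- ctrl.get_obs(): the state, without advancing time (a new reading comes with each control period).
- ctrl.snapshot(name): name is "scene" or "top" or "wrist"; returns (picture, depth): 480x640x3 uint8, red, green, blue; 480x640 float32, m along the optical axis (not along the pixel's ray), 0 where there is no reading.
- ctrl.calibration(name): a dict with "vertical_fov" (degrees; the focal length in pixels is half the picture's height over the tangent of half this angle, whatever the lens; pixels are square), "cx", "cy" (the principal point, pixels), "k1" (the pictures are not rectified: a ray, as slopes to the right and down, at radius r is drawn at 1 + k1 r^2 times it, then the intrinsics apply), "rvec" (rotation vector, rad) and "tvec" (3), from world to camera coordinates, as OpenCV has them; the wrist camera has in their place "hand_eye" (4x4, takes a point from camera to tool coordinates, whose origin is the TCP and whose axes are the flange's). Camera axes: x right, y down, z forward; pixel columns grow to the right and rows downward; lengths in m; the calibration is good to about 2 mm. A picture is of the moment at which its call begins: read the wrist's pose just before it. calibration takes no time and is no camera call.
- ctrl.close_job(): hands the job in; it is judged then, once.
The state is a dict: "clock": time; "joint_pos": joint angles; "qvel": joint speeds; "tau": joint torques, N m; "tool_pos": TCP position; "orientation": TCP orientation; "force": force on the tool from outside, world axes, zero at the start; "moment": the same for the moment, N m; "opening": finger opening in m; "gripper_force": force on a finger pad.
Only numpy, scipy, OpenCV 4.12 (cv2) and the standard library are available. Lean on these libraries where they do the work, as an engineer would, in place of code of your own. Each camera call takes 0.05 s, during which the arm holds its last target. There are 200 camera calls.

## Working session

There is one attempt and no reset: what is moved stays moved. The work goes in short steps, Python scripts to look and compute and a tool call to move; the robot and the scene stay as the last step left them, time stands still between calls to the robot, and variables do not carry over. Pictures are saved under pics/ and viewed, at most 10 in all, crops included, and the job is handed in when it is done.

Besides the shell and the picture viewer there is one more tool, called after "Emit:" as name([rows], argument=value, ...), one row to a line, values as JSON. arm_command: Moves the arm, as the interface text tells. Its arguments: {"type":"object","properties":{"steps":{"type":"array"}},"required":["steps"]}

```bash
mkdir -p pics
cat > h.py <<'E'
import numpy as np, cv2
from plant import ctrl
def snap(n,f=None):
    p,d=ctrl.snapshot(n)
    if f: cv2.imwrite('pics/'+f,p[:,:,::-1])
    return p,d
def pts(n,d):
    c=ctrl.calibration(n); f=240/np.tan(np.radians(c['vertical_fov']/2))
    K=np.array([[f,0,c['cx']],[0,f,c['cy']],[0,0,1.]])
    v,u=np.mgrid[0:480,0:640]
    q=cv2.undistortPoints(np.stack([u,v],-1).reshape(-1,1,2).astype(float),K,np.array([c['k1'],0,0,0.])).reshape(480,640,2)
    P=np.dstack([q,np.ones((480,640))])*d[...,None]
    R=cv2.Rodrigues(np.array(c['rvec'],float))[0]
    return (P-np.ravel(c['tvec']))@R
E
python3 - <<'E'
from h import *
o=ctrl.get_obs(); print(o)
for n in('scene','top'):
    p,d=snap(n,n+'.png'); np.savez('/tmp/'+n,p=p,d=d); print(n,ctrl.calibration(n))
    W=pts(n,d); m=(d>0)
    for name,h in(('tall',.184),('mid',.144),('short',.104)):
        k=m&(abs(W[...,2]-h)<.004)&(W[...,0]>.3)&(W[...,0]<.95)&(abs(W[...,1])<.55)
        nn,l,s,c=cv2.connectedComponentsWithStats(k.astype(np.uint8))
        for i in range(1,nn):
            if s[i,4]>60:
                q=W[l==i]; print(name,s[i],c[i].round(),np.median(q,0).round(4),q.min(0).round(3),q.max(0).round(3))
E
```

```text
{'clock': 0.0, 'joint_pos': array([-5.05308451e+01,  2.05910624e+01,  6.33403015e-01, -2.15154333e-02,
       -7.01366731e+01, -1.65054095e+01]), 'qvel': array([-0.09511199, -0.10441842, -0.03638355, -0.03985136, -0.02493605,
        0.01133444]), 'tau': array([-3.28103924e-04, -5.82713020e+01,  2.93043941e+01,  6.99712202e+00,
        6.59991187e-03, -1.79769040e-04]), 'tool_pos': array([ 0.26311761, -0.62105979,  0.2256197 ]), 'orientation': array([ 1.79903808e+02, -7.41076763e-03, -1.57043575e+02]), 'force': array([ 0.32395729, -0.00374673, -0.23215489]), 'moment': array([-0.03291264, -0.01750764,  0.06175349]), 'gripper_force': 0.0, 'opening': 0.08759482051590115}
scene {'vertical_fov': 47.56358090628643, 'cx': 320.2890569039096, 'cy': 243.61870115111378, 'k1': -0.12695815670504276, 'rvec': array([ 1.71578794,  1.96372274, -0.66767224]), 'tvec': array([-0.02583652, -0.38566554,  1.47048078])}
tall [258 200  26  22 383] [270. 211.] [0.5683 0.0055 0.1847] [ 0.539 -0.017  0.18 ] [0.589 0.028 0.188]
mid [184 195  26  21 336] [197. 205.] [ 0.5397 -0.1447  0.1447] [ 0.508 -0.171  0.14 
[... 717 characters left out ...]
273, 'cy': 233.1321115295194, 'k1': -0.035954695009643364, 'rvec': array([ 2.17560491, -2.17111312,  0.07856086]), 'tvec': array([0.11609621, 0.60632025, 0.92106763])}
tall [370 238  32  32 799] [385. 253.] [0.566  0.0064 0.1836] [ 0.544 -0.016  0.18 ] [0.587 0.027 0.188]
mid [473 260  30  30 680] [488. 274.] [ 0.5383 -0.1448  0.1437] [ 0.517 -0.166  0.14 ] [ 0.558 -0.124  0.148]
short [161 256  16  35  63] [165. 272.] [0.5422 0.3271 0.104 ] [0.514 0.31  0.1  ] [0.565 0.331 0.108]
short [254 257  31  29 655] [269. 271.] [0.5428 0.1695 0.1034] [0.522 0.147 0.1  ] [0.564 0.192 0.107]
short [458 258   9  33  64] [461. 273.] [ 0.541  -0.1154  0.1053] [ 0.515 -0.124  0.1  ] [ 0.563 -0.111  0.108]
```

Emit:
arm_command([
  {"translation": [-37, 33, -10], "rotation": [0, 0, -1.6], "claw": 0},
  {"translation": [-74, 66, -20], "rotation": [0, 0, -3.2], "claw": 0},
  {"translation": [-111, 99, -35], "rotation": [0, 0, -4.8], "claw": 0},
  {"translation": [-148, 132, -35], "rotation": [0, 0, -6.4], "claw": 0},
  {"translation": [-185, 165, -35], "rotation": [0, 0, -8], "claw": 0},
])

```text
clock: 0.6
tool_pos: [0.3689, -0.3975, 0.2619]
orientation: [-180.0, 0.0, -116.7]
force: [0.9, 0.9, 0.3]
opening: 0.0534
gripper_force: 0.0
```

View pics/top.png

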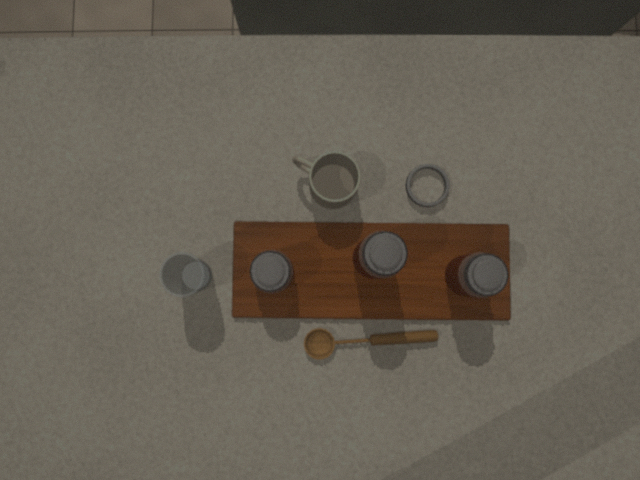

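The top view shows the tall jar's lid at about (384,253), the middle one at (485,274) and the short one at (270,271). The mug, band, spoon and empty jar are all clear of the path.

Emit:
arm_command([
  {"translation": [-49, 1, 0], "rotation": [0, 0, -1.6], "claw": 0},
  {"translation": [-98, 2, 0], "rotation": [0, 0, -3.2], "claw": 0},
  {"translation": [-147, 3, 0], "rotation": [0, 0, -4.8], "claw": 0},
  {"translation": [-196, 4, 0], "rotation": [0, 0, -5.4], "claw": 0},
  {"translation": [-245, 4, 0], "rotation": [0, 0, -5.4], "claw": 0},
])

```text
clock: 1.1
tool_pos: [0.4765, -0.1771, 0.2616]
orientation: [-180.0, 0.0, -89.9]
force: [-0.0, -0.8, -0.0]
opening: 0.0135
gripper_force: 0.0
```

Emit:
arm_command([
  {"translation": [-45, -22, 0], "rotation": [0, 0, 0], "claw": 0},
  {"translation": [-90, -44, 0], "rotation": [0, 0, 0], "claw": 0},
  {"translation": [-135, -66, 5], "rotation": [0, 0, 0], "claw": 0},
  {"translation": [-170, -83, 20], "rotation": [0, 0, 0], "claw": 0},
  {"translation": [-183, -90, 40], "rotation": [0, 0, 0], "claw": 0},
])

```text
clock: 1.6
tool_pos: [0.568, 0.0071, 0.2213]
orientation: [-179.9, 0.0, -89.9]
force: [-0.5, 0.2, -1.0]
opening: 0.0004
gripper_force: 0.0
```

Run:
```python
from h import *
o=ctrl.get_obs(); print(o['tool_pos'],o['orientation'],o['opening'],o['force'])
p,d=snap('wrist','w1.png'); o=ctrl.get_obs(); print(o['tool_pos'],o['force'])
snap('scene','s1.png')
a=cv2.imread('pics/w1.png');b=cv2.imread('pics/s1.png')
cv2.imwrite('pics/c1.png',np.hstack([cv2.resize(a,(400,300)),cv2.resize(b[80:320,120:440],(400,300))]))
```

```text
[0.56799219 0.00712665 0.22132682] [-1.79915166e+02  3.03861826e-02 -8.98793275e+01] 0.000421270670721711 [-0.50163726  0.18842397 -0.96122799]
[0.56631386 0.00733131 0.21690951] [-0.23356261  1.21755084 -3.50818602]
```

View pics/c1.png

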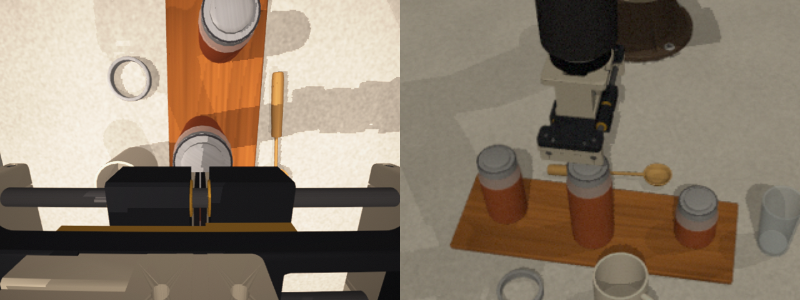

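Emit:
arm_command([
  {"translation": [0, 0, 10], "rotation": [0, 0, 0], "claw": 0},
  {"translation": [0, 0, 20], "rotation": [0, 0, 0], "claw": 0},
  {"translation": [0, 0, 27], "rotation": [0, 0, 0], "claw": 0},
  {"translation": [0, 0, 30], "rotation": [0, 0, 0], "claw": 0},
  {"translation": [0, 0, 30], "rotation": [0, 0, 0], "claw": 0},
])

```text
clock: 2.2
tool_pos: [0.5661, 0.0032, 0.1913]
orientation: [180.0, -0.0, -90.1]
force: [-0.7, -0.5, -0.3]
opening: 0.0004
gripper_force: 0.0
```

Emit:
arm_command([
  {"translation": [0, 0, 0], "rotation": [0, 0, 0], "claw": 0},
  {"translation": [0, 0, 0], "rotation": [0, 0, 0], "claw": 0},
  {"translation": [0, 0, 0], "rotation": [0, 0, 0], "claw": 0},
])

```text
clock: 2.5
tool_pos: [0.5665, 0.0038, 0.192]
orientation: [-180.0, 0.0, -90.0]
force: [0.1, 0.1, 0.5]
opening: 0.0003
gripper_force: 0.0
```

Emit:
arm_command([
  {"translation": [-2, 0, 2], "rotation": [0, 0, 0], "claw": 0},
  {"translation": [-2, 0, 4], "rotation": [0, 0, 0], "claw": 0},
  {"translation": [-2, 0, 6], "rotation": [0, 0, 0], "claw": 0},
  {"translation": [-2, 0, 7], "rotation": [0, 0, 0], "claw": 0},
  {"translation": [-2, 0, 8], "rotation": [0, 0, 0], "claw": 0},
])

```text
clock: 3.0
tool_pos: [0.5665, 0.0058, 0.1838]
orientation: [-180.0, -0.0, -90.0]
force: [-1.6, 1.9, 3.4]
opening: 0.0007
gripper_force: 1.9
```

Emit:
arm_command([
  {"translation": [0, 0, 1], "rotation": [0, 0, 0], "claw": 0},
  {"translation": [0, 0, 2], "rotation": [0, 0, 0], "claw": 0},
  {"translation": [0, 0, 2], "rotation": [0, 0, 0], "claw": 0},
])

```text
clock: 3.3
tool_pos: [0.5664, 0.0058, 0.1817]
orientation: [-180.0, 0.0, -90.0]
force: [-1.3, 0.9, 3.0]
opening: 0.0004
gripper_force: 1.9
```

Emit:
arm_command([
  {"translation": [0, 0, 1], "rotation": [0, 0, 0], "claw": 0},
  {"translation": [0, 0, 2], "rotation": [0, 0, 0], "claw": 0},
  {"translation": [0, 0, 2], "rotation": [0, 0, 0], "claw": 0},
])

```text
clock: 3.6
tool_pos: [0.5664, 0.0058, 0.1796]
orientation: [-180.0, 0.0, -90.0]
force: [-1.8, -0.5, 4.6]
opening: 0.0003
gripper_force: 2.1
```

Emit:
arm_command([
  {"translation": [0, 0, 0.5], "rotation": [0, 0, 0], "claw": 0},
  {"translation": [0, 0, 1], "rotation": [0, 0, 0], "claw": 0},
  {"translation": [0, 0, 1], "rotation": [0, 0, 0], "claw": 0},
])

```text
clock: 3.9
tool_pos: [0.5664, 0.0058, 0.1787]
orientation: [-180.0, -0.0, -90.0]
force: [-1.3, -1.0, 4.7]
opening: 0.0005
gripper_force: 2.5
```

Emit:
arm_command([
  {"translation": [0, 0, 0.5], "rotation": [0, 0, 0], "claw": 0},
  {"translation": [0, 0, 1], "rotation": [0, 0, 0], "claw": 0},
  {"translation": [0, 0, 1], "rotation": [0, 0, 0], "claw": 0},
])

```text
clock: 4.2
tool_pos: [0.5668, 0.0058, 0.1784]
orientation: [-179.9, -0.0, -90.0]
force: [-1.7, 0.1, 7.8]
opening: 0.0003
gripper_force: 4.2
```

Emit:
arm_command([
  {"translation": [0, 0, -5], "rotation": [0, 0, 0], "claw": 0},
  {"translation": [0, 0, -20], "rotation": [0, 0, 0], "claw": 0},
  {"translation": [35, 7, -30], "rotation": [0, 0, 0], "claw": 0},
  {"translation": [80, 15, -30], "rotation": [0, 0, 0], "claw": 0},
  {"translation": [120, 22, -20], "rotation": [0, 0, 0], "claw": 0},
])

```text
clock: 4.7
tool_pos: [0.5448, -0.1152, 0.1988]
orientation: [-179.8, 0.0, -90.0]
force: [0.6, 0.4, -1.3]
opening: 0.0004
gripper_force: 0.0
```

Emit:
arm_command([
  {"translation": [25, 4, 5], "rotation": [0, 0, 0], "claw": 0},
  {"translation": [30, 6, 20], "rotation": [0, 0, 0], "claw": 0},
  {"translation": [30, 6, 30], "rotation": [0, 0, 0], "claw": 0},
  {"translation": [30, 6, 35], "rotation": [0, 0, 0], "claw": 0},
  {"translation": [30, 6, 35], "rotation": [0, 0, 0], "claw": 0},
])

```text
clock: 5.2
tool_pos: [0.538, -0.1436, 0.1617]
orientation: [179.9, 0.0, -90.0]
force: [0.4, 0.4, 0.1]
opening: 0.0004
gripper_force: 0.0
```

Emit:
arm_command([
  {"translation": [0, 0, 0], "rotation": [0, 0, 0], "claw": 0},
  {"translation": [0, 0, 0], "rotation": [0, 0, 0], "claw": 0},
  {"translation": [0, 0, 0], "rotation": [0, 0, 0], "claw": 0},
])

```text
clock: 5.5
tool_pos: [0.5387, -0.1438, 0.163]
orientation: [-180.0, 0.0, -90.0]
force: [0.4, 0.1, 0.7]
opening: 0.0008
gripper_force: 0.0
```

Run:
```python
from h import *
for n in('top','scene'):
    p,d=snap(n); W=pts(n,d)
    for name,c in(('tall',(.566,.006)),('mid',(.539,-.145)),('short',(.544,.169))):
        k=(d>0)&(np.hypot(W[...,0]-c[0],W[...,1]-c[1])<.015)
        print(n,name,k.sum(),np.percentile(W[k][:,2],[20,50,80]).round(4) if k.any() else '')
print(ctrl.get_obs()['tool_pos'],ctrl.get_obs()['force'])
```

```text
top tall 1165 [0.5637 0.573  0.5789]
top mid 0 
top short 319 [0.1029 0.104  0.1053]
scene tall 1201 [0.5148 0.5468 0.5675]
scene mid 85 [0.1446 0.1468 0.1793]
scene short 148 [0.104  0.1054 0.1065]
[ 0.53850792 -0.14397003  0.16293663] [-0.37035297 -0.36943    -0.08121893]
```

Emit:
arm_command([
  {"translation": [0, 0, 5], "rotation": [0, 0, 0], "claw": 0},
  {"translation": [0, 0, 10], "rotation": [0, 0, 0], "claw": 0},
  {"translation": [0, 0, 14], "rotation": [0, 0, 0], "claw": 0},
  {"translation": [0, 0, 16], "rotation": [0, 0, 0], "claw": 0},
  {"translation": [0, 0, 17], "rotation": [0, 0, 0], "claw": 0},
])

```text
clock: 6.1
tool_pos: [0.5381, -0.1442, 0.1451]
orientation: [180.0, -0.0, -90.0]
force: [0.8, -0.5, 0.3]
opening: -0.0
gripper_force: 0.0
```

Emit:
arm_command([
  {"translation": [0, 0, 1], "rotation": [0, 0, 0], "claw": 0},
  {"translation": [0, 0, 2], "rotation": [0, 0, 0], "claw": 0},
  {"translation": [0, 0, 3], "rotation": [0, 0, 0], "claw": 0},
  {"translation": [0, 0, 4], "rotation": [0, 0, 0], "claw": 0},
  {"translation": [0, 0, 4], "rotation": [0, 0, 0], "claw": 0},
])

```text
clock: 6.6
tool_pos: [0.5384, -0.1442, 0.1418]
orientation: [-180.0, -0.0, -90.0]
force: [-1.6, -0.6, 4.8]
opening: 0.0001
gripper_force: 1.9
```

Emit:
arm_command([
  {"translation": [0, 0, 1], "rotation": [0, 0, 0], "claw": 0},
  {"translation": [0, 0, 2], "rotation": [0, 0, 0], "claw": 0},
  {"translation": [0, 0, 3], "rotation": [0, 0, 0], "claw": 0},
  {"translation": [0, 0, 3], "rotation": [0, 0, 0], "claw": 0},
])

```text
clock: 7.0
tool_pos: [0.5384, -0.1442, 0.1386]
orientation: [-180.0, -0.0, -90.0]
force: [-1.0, 0.4, 3.7]
opening: 0.0005
gripper_force: 2.1
```

Emit:
arm_command([
  {"translation": [0, 0, 0.5], "rotation": [0, 0, 0], "claw": 0},
  {"translation": [0, 0, 1], "rotation": [0, 0, 0], "claw": 0},
  {"translation": [0, 0, 1], "rotation": [0, 0, 0], "claw": 0},
])

```text
clock: 7.3
tool_pos: [0.5386, -0.1443, 0.1383]
orientation: [-179.9, -0.0, -90.0]
force: [-3.0, 1.3, 9.0]
opening: 0.0005
gripper_force: 4.6
```

Emit:
arm_command([
  {"translation": [0, 0, -5], "rotation": [0, 0, 0], "claw": 0},
  {"translation": [0, 0, -35], "rotation": [0, 0, 0], "claw": 0},
  {"translation": [0, 0, -75], "rotation": [0, 0, 0], "claw": 0},
  {"translation": [-30, 0, -90], "rotation": [0, 0, 0], "claw": 0},
  {"translation": [-75, -2, -90], "rotation": [0, 0, 0], "claw": 0},
])

```text
clock: 7.8
tool_pos: [0.5416, -0.0696, 0.2303]
orientation: [-179.7, 0.0, -90.2]
force: [1.8, -0.1, -0.7]
opening: 0.0003
gripper_force: 0.0
```

Emit:
arm_command([
  {"translation": [-48, -1, 0], "rotation": [0, 0, 0], "claw": 0},
  {"translation": [-96, -2, 0], "rotation": [0, 0, 0], "claw": 0},
  {"translation": [-144, -3, 0], "rotation": [0, 0, 0], "claw": 0},
  {"translation": [-192, -3, 0], "rotation": [0, 0, 0], "claw": 0},
  {"translation": [-225, -3, 0], "rotation": [0, 0, 0], "claw": 0},
])

```text
clock: 8.3
tool_pos: [0.5431, 0.1587, 0.2273]
orientation: [180.0, 0.0, -90.0]
force: [0.4, -0.7, -0.1]
opening: 0.0002
gripper_force: 0.0
```

Emit:
arm_command([
  {"translation": [-13, 0, 10], "rotation": [0, 0, 0], "claw": 0},
  {"translation": [-13, 0, 30], "rotation": [0, 0, 0], "claw": 0},
  {"translation": [-13, 0, 45], "rotation": [0, 0, 0], "claw": 0},
  {"translation": [-13, 0, 50], "rotation": [0, 0, 0], "claw": 0},
  {"translation": [-13, 0, 50], "rotation": [0, 0, 0], "claw": 0},
])

```text
clock: 8.8
tool_pos: [0.5431, 0.1681, 0.1766]
orientation: [179.9, -0.1, -90.1]
force: [0.4, -0.1, 1.1]
opening: 0.0004
gripper_force: 0.0
```

Run:
```python
from h import *
for n in('top','scene'):
    p,d=snap(n,n+'2.png'); W=pts(n,d)
    for name,c,h in(('tall',(.566,.006),.184),('mid',(.539,-.145),.144),('short',(.544,.169),.104)):
        k=(d>0)&(np.hypot(W[...,0]-c[0],W[...,1]-c[1])<.03)&(abs(W[...,2]-h)<.012)
        print(n,name,k.sum(),np.median(W[k],0).round(4) if k.any() else '')
print(ctrl.get_obs()['tool_pos'],ctrl.get_obs()['force'])
```

```text
top tall 1508 [0.5663 0.0059 0.1773]
top mid 1366 [ 0.5384 -0.1447  0.1374]
top short 0 
scene tall 662 [0.5677 0.0067 0.1786]
scene mid 591 [ 0.5411 -0.1446  0.1387]
scene short 621 [0.5493 0.1693 0.1022]
[0.54388165 0.16857116 0.17809722] [ 0.70850812 -0.20138819  0.78027784]
```

Emit:
arm_command([
  {"translation": [0, 0, 15], "rotation": [0, 0, 0], "claw": 0},
  {"translation": [0, 0, 35], "rotation": [0, 0, 0], "claw": 0},
  {"translation": [0, 0, 52], "rotation": [0, 0, 0], "claw": 0},
  {"translation": [0, 0, 60], "rotation": [0, 0, 0], "claw": 0},
  {"translation": [0, 0, 63], "rotation": [0, 0, 0], "claw": 0},
])

```text
clock: 9.4
tool_pos: [0.5436, 0.1686, 0.1145]
orientation: [180.0, -0.0, -90.0]
force: [-0.2, -0.5, 0.7]
opening: 0.0005
gripper_force: 0.0
```

Emit:
arm_command([
  {"translation": [0, 0, 2], "rotation": [0, 0, 0], "claw": 0},
  {"translation": [0, 0, 4], "rotation": [0, 0, 0], "claw": 0},
  {"translation": [0, 0, 6], "rotation": [0, 0, 0], "claw": 0},
  {"translation": [0, 0, 8], "rotation": [0, 0, 0], "claw": 0},
  {"translation": [0, 0, 9], "rotation": [0, 0, 0], "claw": 0},
])

```text
clock: 9.9
tool_pos: [0.5435, 0.1688, 0.1056]
orientation: [-180.0, 0.0, -90.0]
force: [0.1, 0.4, 0.2]
opening: 0.0005
gripper_force: 0.0
```

Emit:
arm_command([
  {"translation": [0, 0, 1], "rotation": [0, 0, 0], "claw": 0},
  {"translation": [0, 0, 2], "rotation": [0, 0, 0], "claw": 0},
  {"translation": [0, 0, 3], "rotation": [0, 0, 0], "claw": 0},
  {"translation": [0, 0, 4], "rotation": [0, 0, 0], "claw": 0},
  {"translation": [0, 0, 4], "rotation": [0, 0, 0], "claw": 0},
])

```text
clock: 10.4
tool_pos: [0.5435, 0.1689, 0.1017]
orientation: [-180.0, 0.0, -90.0]
force: [-0.9, 0.3, 3.7]
opening: 0.0003
gripper_force: 1.8
```

Emit:
arm_command([
  {"translation": [0, 0, 1], "rotation": [0, 0, 0], "claw": 0},
  {"translation": [0, 0, 2], "rotation": [0, 0, 0], "claw": 0},
  {"translation": [0, 0, 3], "rotation": [0, 0, 0], "claw": 0},
  {"translation": [0, 0, 3], "rotation": [0, 0, 0], "claw": 0},
])

```text
clock: 10.8
tool_pos: [0.5435, 0.1688, 0.0986]
orientation: [-180.0, 0.0, -90.0]
force: [-1.3, -0.0, 4.0]
opening: 0.0008
gripper_force: 2.1
```

Emit:
arm_command([
  {"translation": [0, 0, 0.5], "rotation": [0, 0, 0], "claw": 0},
  {"translation": [0, 0, 1], "rotation": [0, 0, 0], "claw": 0},
  {"translation": [0, 0, 1], "rotation": [0, 0, 0], "claw": 0},
])

```text
clock: 11.1
tool_pos: [0.5437, 0.1689, 0.0983]
orientation: [-180.0, 0.0, -90.0]
force: [-4.2, -0.7, 9.8]
opening: 0.0002
gripper_force: 5.0
```

Lid is at its stop. I'll lift clear and check all three.

Emit:
arm_command([
  {"translation": [0, 0, -5], "rotation": [0, 0, 0], "claw": 0},
  {"translation": [0, 0, -35], "rotation": [0, 0, 0], "claw": 0},
  {"translation": [0, 0, -80], "rotation": [0, 0, 0], "claw": 0},
  {"translation": [0, 0, -125], "rotation": [0, 0, 0], "claw": 0},
  {"translation": [0, 40, -140], "rotation": [0, 0, 0], "claw": 0},
])

```text
clock: 11.6
tool_pos: [0.5077, 0.1702, 0.2416]
orientation: [-179.6, 0.1, -90.1]
force: [-1.1, 0.6, -0.4]
opening: 0.0004
gripper_force: 0.0
```

Emit:
arm_command([
  {"translation": [0, 35, 0], "rotation": [0, 0, 0], "claw": 0},
  {"translation": [0, 50, 0], "rotation": [0, 0, 0], "claw": 0},
  {"translation": [0, 50, 0], "rotation": [0, 0, 0], "claw": 0},
  {"translation": [0, 50, 0], "rotation": [0, 0, 0], "claw": 0},
])

```text
clock: 12.0
tool_pos: [0.4538, 0.1692, 0.2376]
orientation: [-180.0, 0.0, -90.0]
force: [0.3, -0.1, -0.4]
opening: 0.0007
gripper_force: 0.0
```

Run:
```python
from h import *
for n in('top','scene'):
    p,d=snap(n,n+'3.png'); W=pts(n,d)
    for name,c,h in(('tall',(.566,.006),.184),('mid',(.539,-.145),.144),('short',(.544,.169),.104)):
        k=(d>0)&(np.hypot(W[...,0]-c[0],W[...,1]-c[1])<.03)&(abs(W[...,2]-h)<.012)
        print(n,name,k.sum(),np.median(W[k],0).round(4) if k.any() else '')
print(ctrl.get_obs()['tool_pos'],ctrl.get_obs()['force'])
```

```text
top tall 1515 [0.5662 0.0059 0.1773]
top mid 1359 [ 0.5384 -0.1446  0.1373]
top short 215 [0.5654 0.1687 0.0972]
scene tall 675 [0.568  0.0069 0.1786]
scene mid 596 [ 0.5414 -0.1438  0.1386]
scene short 628 [0.5461 0.1693 0.0985]
[0.45416887 0.16907032 0.23719605] [ 0.4134946   0.22105437 -0.13505181]
```

View pics/scene3.png

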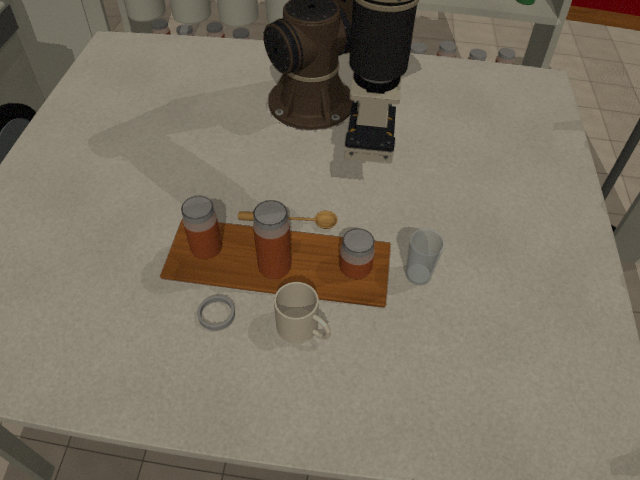

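All three jars at (200,228), (272,240) and (357,254) stand upright with flat lids. The other items look undisturbed and the arm is clear.

```bash
python3 -c "
from plant import ctrl
print(ctrl.close_job())"
```

```text
the job is handed in; nothing more can be done
None
```

All three lids were pressed in to their stops in order (tall, middle, short); the closing pictures show the jars still standing in place and the other items undisturbed, and the job is handed in (no verdict was returned).

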